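# Square up a servo plate and lay it on the wing bearers

### The arm

A 6-joint arm with a two-finger parallel gripper is mounted at the origin on the work surface. World frame = base frame: x ahead of the robot, y to its left, z up, the work surface at z = 0. Lengths are in mm, angles in rad, forces in N, time in s.
With the tool pointing down it reaches from about 300 to 850 mm from the base axis. Payload 5.4 kg.
Tool frame: the origin (TCP) lies between the finger pads; the fingertips stand 19 mm ahead of it and the grasp point (between the pads) is the TCP; z points along the fingers, y is the line along which they close (so a half turn about z gives the same grasp; the last joint's range is limited). The gripper opens to 85 mm and grips with 20 to 120 N. Pads are 22 mm wide; open, the fingers measure 114 mm over their backs; the gripper's body (76 mm by 85 mm) begins 54 mm behind the grasp point. The pads swing forward as they close: fully open they stand 13 mm farther back than shut.
Start: joints at [1.092, 0.158, 1.597, -0, 1.386, -0.21], TCP at [152.716, 554.332, 250.299] pointing down, gripper open.
Joint ranges: [-2.91, 2.91], [-0.94, 2.29], [0.18, 2.7], [-1.29, 4.43], [0.17, 2.64], [-3, 3]. Speed limits (rad/s): [2.57, 2.57, 3.14, 3.14, 3.14, 3.14].

### API

Orientations are given as [roll, pitch, yaw] about the fixed x, y, z axes, in that order (R = Rz(yaw) Ry(pitch) Rx(roll)).
In Python, from bench import env, imaging gives the robot as it stands. The module is installed in compiled form; this text tells all that it offers.
- The arm moves only by the tool carry_out, never from a script. Its argument "moves" is a list of rows, each an object with "linear": the shift along the tool's x, y, z in units of 12 cm (1.0 is 12 cm), a list of three; "dr": the turn, a rotation vector about the tool's x, y, z in units of 90 degrees (1.0 is 90 degrees), a list of three; "grip": the closure, from 0 (fully open) to 1 (shut). A call has 1 to 12 rows; each row is the pose to reach, as a shift and turn from the pose commanded when the call began, along the tool's axes at that moment; what a row does not reach only later rows make up. A row lasts 1/8 s, in which the tool goes at most 62.5 mm and 10.7 degrees, less where a joint would pass 70% of its speed; a pose out of reach is approached as far as the arm can. A call with a number of a shift or a turn outside -1 to 1 is refused whole. A call with a gripper value outside its range is refused whole. The fingers move at their own pace and stop on an object; the grip force is fixed at half the most. Time passes only in rows, so rows that repeat a pose let the fingers close. It gives the time, the measured TCP pose, the force, the opening and the grip force at its end, in the units of the state.
- env.sense(): the state, without advancing time (a new reading comes with each control period).
- imaging.get_image(name): name is "scene" or "top"; returns the picture (420x560x3 uint8, blue, green, red); there is no depth.
- imaging.camera_info(name): a dict with "intrinsics" (3x3 intrinsics, pixels), "T" (4x4, takes a point from camera to world coordinates). Camera axes: x right, y up, looking along -z (the intrinsics and any distortion apply to the point x, -y, -z); pixel columns grow to the right and rows downward; lengths in mm; the calibration is good to about 2 mm. A picture is of the moment at which its call begins. camera_info takes no time and is no camera call.
- env.sign_off(): hands the job in; it is judged then, once.
The state is a dict: "time": time; "joint_pos": joint angles; "dq": joint speeds; "tau": joint torques, N m; "eef_pos": TCP position; "tcp_rot": TCP orientation; "contact_force": force on the tool from outside, world axes, zero at the start; "wrist_torque": the same for the moment, N m; "opening": finger opening in mm; "grip_force": force on a finger pad.
Only numpy, scipy, OpenCV 4.12 (cv2) and the standard library are available. Lean on these libraries where they do the work, as an engineer would, in place of code of your own. Each camera call takes 0.05 s, during which the arm holds its last target. There are 200 camera calls.

### The job

Clear the wooden offcut out of the corner of the squaring board into the scrap tray. Then slide the thin servo plate flat along the board, without lifting it, into the corner until it lies flush against all three stop bars, and let go of it; now grip it afresh, lift it straight up and lay it flat between the lips of the two bearers on the wing section. Leave everything else where it is, including the brass weight on the board.

Things in the scene. Friction and masses are not known exactly. Their poses are not given: they have to be found in the camera images.
- board: Squaring board, fixed, left or right on the bench: plywood 230 (x) by 210 (y) by 12 mm; origin at the centre of its underside, upper face at z = 12 mm. Three aluminium stop bars, 14 mm high above the face (screw heads 1.5 mm more), form a corner at its +x, +y end: two along the +x side, one along the +y side.
- home (a point): Point on the board's face (board x 70, y 43, z 12 mm; same axes) where the plate's origin lies when flush in the corner, plate y along board y. Board frame: the two bars' stop faces are at x = 95 mm, spanning y -7 to 19 and 67 to 93 mm, 20 mm thick; the 48 mm gap between them admits a finger. The single bar's stop face is at y = 88 mm, spanning x 45 to 89 mm, 17 mm thick.
- plate: The servo plate: thin pale plywood rectangle 50 (x) by 90 (y) by 6 mm thick, about 30 g, with two dark servo openings marked on top; either way round is the same. Origin at the centre of its underside. Starts flat on the robot's half (-x) of the board, turned up to 0.9 rad against the board.
- offcut: Softwood offcut block 22 (x) by 50 (y) by 26 mm high, about 20 g, standing in the corner of the board at any yaw; origin at the centre of its underside.
- tray: Scrap tray, fixed: grey open box 130 (x) by 100 (y) by 35 mm high outside, walls and floor 4 mm, standing on the bench between board and wing; origin at the centre of its underside.
- wing: White wing section of a model aeroplane, fixed, on the side where the board is not: about 190 (x, chord) by 230 (y, span) mm, skin 24 mm above the bench, spar stubs 30 mm out at both y ends; origin at the centre of its underside. Two wooden bearers on it, 62 (x) by 18 (y) mm, centred at y = -40 and +40 mm, tops at z = 38 mm (14 mm above the skin).
- seat (a point): Centre of the seat at the height of the bearer tops (wing x 0, y 0, z 38 mm; same axes): where the plate's origin lies when seated, plate y along wing y. Lips 4 mm high on the bearers frame a seat 55 (x) by 95 (y) mm; between the bearers 62 mm are clear.
- weight: Bystander: brass balance weight, upright cylinder 26 mm diameter, 22 mm high, 95 g, on the board near the board's +x, -y corner; origin at the centre of its underside.
- glue: Bystander: white glue bottle, 48 mm diameter, 130 mm tall, upright on the bench beyond the tray; origin at the centre of its underside.
- wheel: Bystander: black rubber model wheel, 68 mm diameter, 26 mm thick, lying flat on the bench between the tray and the robot; origin at the centre of its underside.
- driver: Bystander: screwdriver 190 mm long lying on the bench on the left; origin on the underside of its middle, x along it.
- phone: Bystander: black phone 148 by 72 by 9 mm lying on the bench on the right; origin at the centre of its underside.
- pot: Bystander: small open steel cup 68 mm diameter, 70 mm high, at the left of the bench; origin at the centre of its underside.

How it is judged (in metres and radians):
On the way, in this order (a step that is already met when the one before it is completed fails the run):
1. the offcut lies in the scrap tray, let go (x of offcut in the frame of tray between -0.065 and 0.065 m and y of offcut in the frame of tray between -0.05 and 0.05 m and z of offcut in the frame of tray between -0.005 and 0.034 m and contact force between offcut and the fingers below 0.1 N), for 0.2 s.
2. the plate lies flat in the corner of the board, flush with all three stop bars (2 mm, 0.05 rad), let go (x of plate in the frame of home between -0.002 and 0.002 m and y of plate in the frame of home between -0.002 and 0.002 m and z of plate in the frame of home between -0.002 and 0.002 m and angle between the y axis of plate and the y axis of board, either way round below 0.05 rad and contact force between plate and the fingers below 0.1 N), for 0.2 s.
At the end, for the whole second after the job is handed in: The plate lies flat on both bearers between their lips (origin within 6 mm of the seat's centre in plan and 2 mm in height, long side within 0.09 rad of the wing's y, tilt under 0.04 rad), released and at rest; the offcut lies in the scrap tray, released (all of step 1 and horizontal distance between plate and seat below 0.006 m and z of plate in the frame of seat between -0.002 and 0.002 m and angle between the y axis of plate and the y axis of wing, either way round below 0.09 rad and angle between plate's own z axis and vertical below 0.04 rad and contact force between plate and the fingers below 0.1 N and linear speed of plate below 0.02 m/s); the robot touches nothing.
It fails at once if the plate was lifted off the board elsewhere than from the corner (12 to 30 mm above the face, 30 to 170 mm from its place in the corner) (horizontal distance between plate and home between 0.03 and 0.17 m and z of plate in the frame of home between 0.012 and 0.03 m).
It fails at once if the weight, glue bottle, wheel, screwdriver, phone or cup was moved more than 25 mm (distance of any of weight, glue, wheel, driver, phone, pot from where it was at the start of the episode above 0.025 m).
It fails at once if the glue bottle, cup or weight was tipped over (angle between any of weight, glue, pot's own z axis and vertical above 0.5 rad).
It also fails if it takes over 72 s, if anything falls off the work surface, if the arm or the gripper's body presses on something with over 40 N, if the wrist force passes 120 N, or if a joint passes its speed limit or range.

## Working session

There is one attempt and no reset: what is moved stays moved. The work goes in short steps, Python scripts to look and compute and a tool call to move; the robot and the scene stay as the last step left them, time stands still between calls to the robot, and variables do not carry over. Pictures are saved under pics/ and viewed, at most 10 in all, crops included, and the job is handed in when it is done.

Besides the shell and the picture viewer there is one more tool, called as a command line: name --argument value ..., lists and objects as JSON in quotes. carry_out: Moves the arm, as the interface text tells. Its arguments: {"type":"object","properties":{"moves":{"type":"array","items":{"type":"object","properties":{"linear":{"type":"array","items":{"type":"number"}},"dr":{"type":"array","items":{"type":"number"}},"grip":{"type":"number"}}}}},"required":["moves"]}

```bash
mkdir -p pics; cat > h.py <<'E'
import numpy as np, cv2
from bench import env, imaging
def cam(n):
    c=imaging.camera_info(n); return np.array(c["intrinsics"],float),np.array(c["T"],float),c
def p2w(n,u,v,z):
    K,T,_=cam(n); d=np.linalg.inv(K)@[u,v,1]; d=T[:3,:3]@np.array([d[0],-d[1],-d[2]]); o=T[:3,3]
    return o+d*(z-o[2])/d[2]
def w2p(n,P):
    K,T,_=cam(n); q=T[:3,:3].T@(np.array(P,float)-T[:3,3]); q=K@[q[0],-q[1],-q[2]]; return q[:2]/q[2]
E
python3 - <<'E'
from h import *
for n in("top","scene"):
    im=imaging.get_image(n); cv2.imwrite(f"pics/{n}0.png",im)
    print(n,cam(n)[2])
s=env.sense();print({k:s[k] for k in s})
im=cv2.imread("pics/top0.png");cv2.imwrite("pics/top0b.png",cv2.resize(im,(800,600),interpolation=cv2.INTER_CUBIC))
E
```

```text
top {'intrinsics': array([[448.43627865,   0.        , 277.62594865],
       [  0.        , 448.43627865, 204.50285467],
       [  0.        ,   0.        ,   1.        ]]), 'T': array([[-4.87186812e-03,  9.85143124e-01, -1.71666220e-01,
         3.36159479e+02],
       [-9.99928103e-01, -6.68022324e-03, -9.95803451e-03,
        -1.57813840e+01],
       [-1.09568579e-02,  1.71605364e-01,  9.85104840e-01,
         1.47973484e+03],
       [ 0.00000000e+00,  0.00000000e+00,  0.00000000e+00,
         1.00000000e+00]])}
scene {'intrinsics': array([[393.6539658 ,   0.        , 287.39811634],
       [  0.        , 393.6539658 , 204.85746652],
       [  0.        ,   0.        ,   1.        ]]), 'T': array([[-2.05759354e-01, -8.22008690e-01,  5.31003580e-01,
         1.14405404e+03],
       [ 9.78518250e-01, -1.65694225e-01,  1.22668081e-01,
         1.33530995e+02],
       [-1.28500026e-02,  5.44836799e-01,  8.38443642e-01,
         9.81958920e+02],
       [ 0.00000000e+00,  0.00000000e+00,  0.00000000e+00,
         1.00000000e+00]])}
{'time': 0.1, 'joint_pos': array([ 1.09190116e+00,  1.58999236e-01,  1.59813383e+00,  7.61347767e-06,
        1.38624738e+00, -2.10098133e-01]), 'dq': array([-0.00165691, -0.00131722, -0.00384449,  0.00094281,  0.00190814,
       -0.00076465]), 'tau': array([-3.32861664e-04, -3.96993506e+01, -3.32336533e+01, -2.51448801e-04,
        4.19305885e-03,  2.27483048e-05]), 'eef_pos': array([152.46984983, 553.86378812, 249.39414884]), 'tcp_rot': array([-3.13984574e+00, -3.80170738e-04,  2.87279388e+00]), 'contact_force': array([-0.29120177,  1.41997789,  0.83236495]), 'wrist_torque': array([-0.00695137,  0.04825445, -0.01128668]), 'grip_force': 0.0, 'opening': 85.35266261081783}
```

View pics/top0b.png

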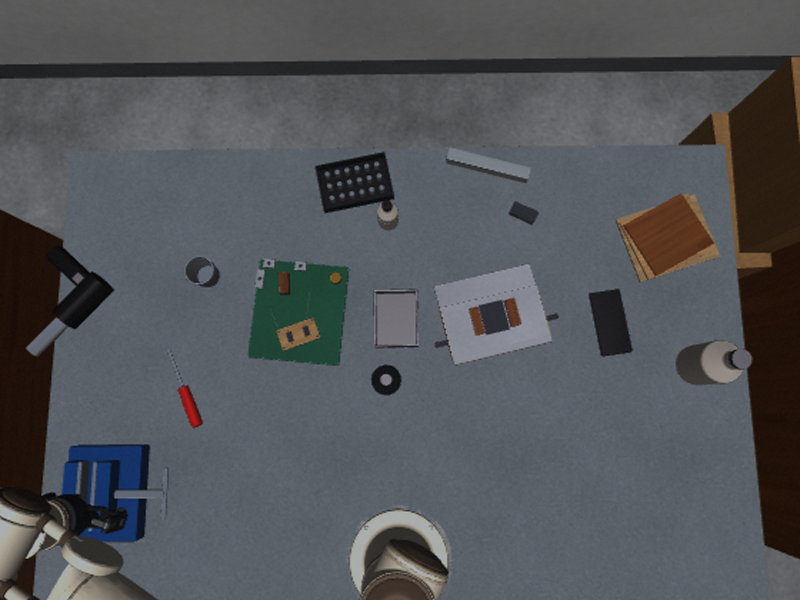

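View pics/scene0.png

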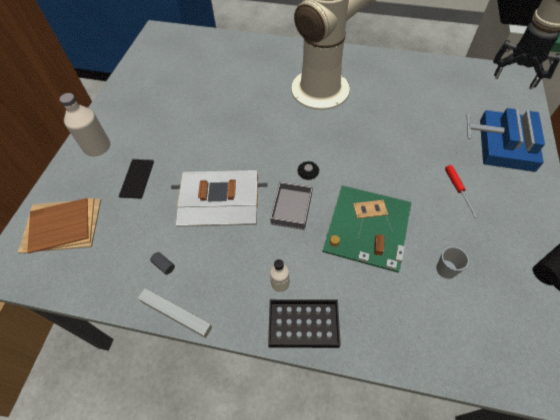

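The top view has the board at (300,312) of the enlarged picture, with its corner up-left, the offcut at (285,283) and the plate at (299,334). The tray is at (396,318) and the wing at (494,314). Next I'll enlarge crops.

```bash
python3 - <<'E'
from h import *
t=cv2.imread("pics/top0.png"); s=cv2.imread("pics/scene0.png")
def crop(im,x,y,w,h,k): return cv2.resize(im[y:y+h,x:x+w],None,fx=k,fy=k,interpolation=cv2.INTER_CUBIC)
a=crop(t,170,178,80,80,7)   # 560x560
cv2.imwrite("pics/bt.png",crop(t,168,176,86,84,7))
cv2.imwrite("pics/wt.png",crop(t,255,180,140,80,5))
# board-ish estimates
for nm,u,v,z in [("bTL",261,260,12),("bTR",349,266,12),("bBR",340,365,12),("bBL",248,356,12)]:
    print(nm,p2w("top",(u+.5)*.7-.5,(v+.5)*.7-.5,z).round(0))
E
```

```text
bTL [671. 318.  12.]
bTR [655. 111.  12.]
bBR [424. 130.  12.]
bBL [446. 341.  12.]
```

View pics/bt.png

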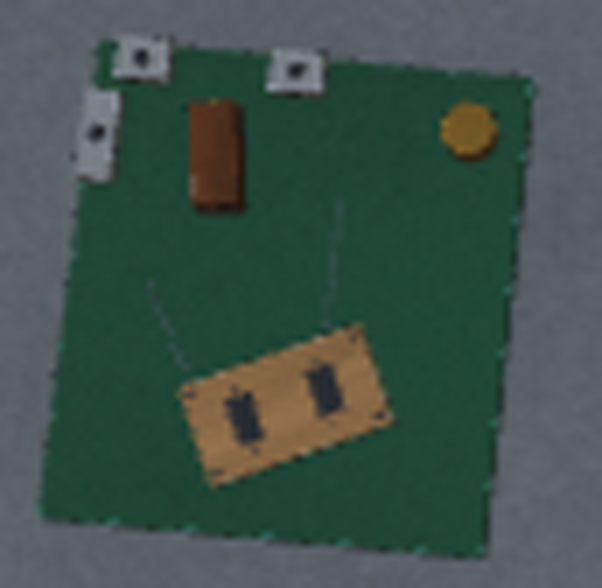

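View pics/wt.png

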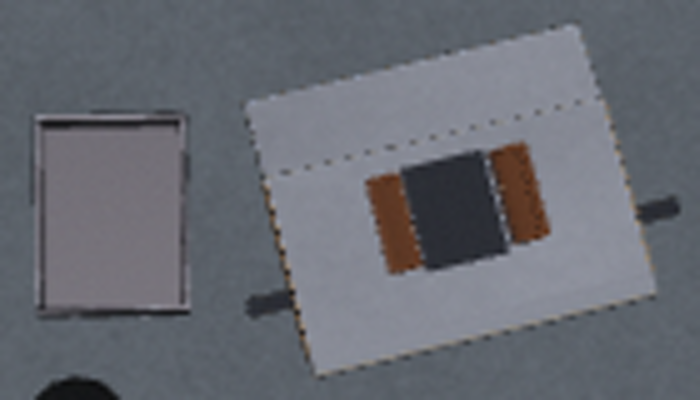

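The board crop shows corners (97,42), (533,82), (486,556) and (40,518). The plate's corners are (180,387), (360,324), (393,420) and (214,487), and the offcut's top face runs about (190..238, 98..205). The wing crop shows bearer corners (366,182) to (550,236) and tray corners (36,115) to (188,312).

```bash
cat >> h.py <<'E'
from scipy.optimize import least_squares
def fit(n,model,pix,x0):
    """model Nx3 points (object frame), pix Nx2; returns x,y,yaw and residual px"""
    f=lambda p:np.concatenate([w2p(n,[p[0]+np.cos(p[2])*m[0]-np.sin(p[2])*m[1],p[1]+np.sin(p[2])*m[0]+np.cos(p[2])*m[1],m[2]])-q for m,q in zip(model,pix)])
    r=least_squares(f,x0,x_scale=[100,100,1]); return r.x,np.abs(r.fun).max()
def rect(a,b,z,cx=0,cy=0): # order: +x+y, +x-y, -x-y, -x+y
    return [[cx+a/2,cy+b/2,z],[cx+a/2,cy-b/2,z],[cx-a/2,cy-b/2,z],[cx-a/2,cy+b/2,z]]
def uncrop(P,x,y,k): return (np.array(P,float)+.5)/k-.5+[x,y]
E
python3 - <<'E'
from h import *
B=lambda P:uncrop(P,168,176,7); W=lambda P:uncrop(P,255,180,5)
g=[550,220,0]
print("board",fit("top",rect(230,210,12),B([(97,42),(533,82),(486,556),(40,518)]),g))
bars=rect(26-0,0,0)
print("plate",fit("top",rect(50,90,18),B([(180,387),(360,324),(393,420),(214,487)]),g))
# by plate: +x+y = upper-left corner
print("offcut",fit("top",rect(50,22,38),B([(190,102),(238,99),(238,204),(191,207)]),g))
print("weight",p2w("top",*B([468,128])  ,34))
print("tray",fit("top",rect(130,100,35),W([(36,115),(187,115),(189,312),(37,313)]),[550,0,0]))
br=rect(62,18,38,0,40)+rect(62,18,38,0,-40)
print("wing(bearers)",fit("top",br,W([(366,182),(400,172),(424,268),(390,274),(489,152),(527,142),(550,236),(512,245)]),[550,-200,0]))
print("wing(outline)",fit("top",rect(190,230,24),W([(247,102),(577,25),(657,295),(318,377)]),[550,-200,0]))
# bars mid of outer screw heads
for c in [(141,57),(296,70),(97,131)]: print("screw",p2w("top",*B(c),27).round(1))
E
```

```text
board (array([ 5.48476510e+02,  2.26983980e+02, -9.04345789e-02]), np.float64(0.6783076455803894))
plate (array([4.96513263e+02, 2.25894930e+02, 3.45674491e-01]), np.float64(0.32295057277650585))
offcut (array([6.1278446e+02, 2.5920796e+02, 3.4566685e-02]), np.float64(0.12175574105910414))
weight [624.60915684 140.77706593  34.        ]
tray (array([5.29602996e+02, 9.97157683e-01, 7.44467480e-04]), np.float64(0.35274604745819715))
wing(bearers) (array([ 5.30563387e+02, -2.22434786e+02,  2.25262844e-01]), np.float64(1.7660711981406507))
wing(outline) (array([ 5.39554250e+02, -2.19750220e+02,  2.32361134e-01]), np.float64(1.1203607584580197))
screw [661.5 297.3  27. ]
screw [654.6 223.5  27. ]
screw [625.8 317.1  27. ]
```

```bash
cat > plan.py <<'E'
# plan.py tx ty tz th : steps (linear, dr) from commanded pose, split so each is within +-1; updates cmd.json
import sys,json,numpy as np
def go(x,y,z,th,reset=None):
    c=np.array(reset if reset is not None else json.load(open("cmd.json")),float)
    t=np.array([x,y,z,th],float); out=[]
    # first call does all the turn
    first=True
    while True:
        d=t-c; yaw=c[3]+np.pi/2
        L=np.array([d[0]*np.cos(yaw)+d[1]*np.sin(yaw), d[0]*np.sin(yaw)-d[1]*np.cos(yaw), -d[2]])/120
        n=int(np.ceil(np.abs(L).max()/.97)); n=max(n,1)
        lin=np.round(L/n,3); rz=round(-d[3]/(np.pi/2),3)
        out.append((lin.tolist(),rz,"rows>=%d"%max(np.ceil(np.linalg.norm(lin)*120/62.5),np.ceil(abs(rz)*90/10.7))))
        w=lin*120
        c[0]+=w[0]*np.cos(yaw)+w[1]*np.sin(yaw); c[1]+=w[0]*np.sin(yaw)-w[1]*np.cos(yaw); c[2]-=w[2]; c[3]-=rz*np.pi/2
        if n==1: break
    json.dump(c.tolist(),open("cmd.json","w"))
    for o in out: print(*o)
E
python3 - <<'E'
from plan import go
from h import *
print("seat mean px",p2w("top",*uncrop([457.25,208.9],255,180,5),40))
go(613,259,130,1.606,[152.716,554.332,250.299,1.302])
go(613,259,35,1.606)
E
```

```text
seat mean px [ 530.17536706 -222.14271619   40.        ]
[-0.87, -0.271, 0.2] -0.194 rows>=2
[-0.749, -0.519, 0.201] 0.0 rows>=2
[-0.749, -0.52, 0.2] 0.0 rows>=2
[-0.749, -0.519, 0.201] 0.0 rows>=2
[-0.749, -0.52, 0.2] 0.0 rows>=2
[-0.0, 0.0, 0.792] 0.0 rows>=2
```

carry_out --moves '[{"linear": [-0.87,-0.271,0.2],"dr": [0,0,-0.194],"grip": 0.4},{"linear": [-0.87,-0.271,0.2],"dr": [0,0,-0.194],"grip": 0.4},{"linear": [-0.87,-0.271,0.2],"dr": [0,0,-0.194],"grip": 0.4}]'

```text
time: 0.48
eef_pos: [246.6, 493.0, 224.7]
tcp_rot: [-3.139, -0.001, -3.11]
contact_force: [-1.1, -0.8, 0.6]
opening: 51.4
grip_force: 0.0
```

carry_out --moves '[{"linear": [-0.749,-0.519,0.201],"dr": [0,0,0],"grip": 0.4},{"linear": [-0.749,-0.519,0.201],"dr": [0,0,0],"grip": 0.4},{"linear": [-0.749,-0.519,0.201],"dr": [0,0,0],"grip": 0.4}]'

```text
time: 0.85
eef_pos: [338.0, 434.9, 201.2]
tcp_rot: [-3.14, -0.001, -3.11]
contact_force: [-1.1, 0.6, -0.2]
opening: 51.3
grip_force: 0.0
```

carry_out --moves '[{"linear": [-0.749,-0.52,0.2],"dr": [0,0,0],"grip": 0.4},{"linear": [-0.749,-0.52,0.2],"dr": [0,0,0],"grip": 0.4},{"linear": [-0.749,-0.52,0.2],"dr": [0,0,0],"grip": 0.4}]'

```text
time: 1.23
eef_pos: [429.6, 376.5, 177.5]
tcp_rot: [-3.141, -0.001, -3.109]
contact_force: [-0.9, -0.2, 0.1]
opening: 51.4
grip_force: 0.0
```

carry_out --moves '[{"linear": [-0.749,-0.519,0.201],"dr": [0,0,0],"grip": 0.4},{"linear": [-0.749,-0.519,0.201],"dr": [0,0,0],"grip": 0.4},{"linear": [-0.749,-0.519,0.201],"dr": [0,0,0],"grip": 0.4}]'

```text
time: 1.6
eef_pos: [521.4, 318.1, 153.6]
tcp_rot: [3.141, -0.001, -3.108]
contact_force: [-0.1, 1.0, -0.3]
opening: 51.3
grip_force: 0.0
```

carry_out --moves '[{"linear": [-0.749,-0.52,0.2],"dr": [0,0,0],"grip": 0.4},{"linear": [-0.749,-0.52,0.2],"dr": [0,0,0],"grip": 0.4},{"linear": [-0.749,-0.52,0.2],"dr": [0,0,0],"grip": 0.4},{"linear": [-0.749,-0.52,0.2],"dr": [0,0,0],"grip": 0.4}]'

```text
time: 2.1
eef_pos: [611.6, 261.2, 130.5]
tcp_rot: [3.141, -0.001, -3.104]
contact_force: [-0.4, -0.5, -0.3]
opening: 51.5
grip_force: 0.0
```

carry_out --moves '[{"linear": [0,0,0.6],"dr": [0,0,0],"grip": 0.4},{"linear": [0,0,0.792],"dr": [0,0,0],"grip": 0.4},{"linear": [0,0,0.792],"dr": [0,0,0],"grip": 0.4},{"linear": [0,0,0.792],"dr": [0,0,0],"grip": 0.4},{"linear": [0,0,0.792],"dr": [0,0,0],"grip": 0.8},{"linear": [0,0,0.792],"dr": [0,0,0],"grip": 0.85},{"linear": [0,0,0.792],"dr": [0,0,0],"grip": 0.85},{"linear": [0,0,0.792],"dr": [0,0,0],"grip": 0.85}]'

```text
time: 3.1
eef_pos: [614.6, 259.5, 37.5]
tcp_rot: [3.141, 0.004, -3.106]
contact_force: [-1.2, 0.2, 6.7]
opening: 20.6
grip_force: 61.0
```

```bash
python3 - <<'E'
from plan import go
go(613,259,135,1.606);print()
go(529.6,1,135,1.571);print()
go(529.6,1,34,1.571)
E
```

```text
[-0.0, 0.0, -0.833] 0.0 rows>=2

[0.257, -0.708, -0.0] 0.023 rows>=2
[0.232, -0.717, -0.0] -0.0 rows>=2
[0.231, -0.716, -0.0] -0.0 rows>=2

[0.0, -0.0, 0.841] -0.0 rows>=2
```

carry_out --moves '[{"linear": [0,0,-0.2],"dr": [0,0,0],"grip": 0.85},{"linear": [0,0,-0.5],"dr": [0,0,0],"grip": 0.85},{"linear": [0,0,-0.833],"dr": [0,0,0],"grip": 0.85},{"linear": [0,0,-0.833],"dr": [0,0,0],"grip": 0.85}]'

```text
time: 3.6
eef_pos: [615.9, 259.6, 140.2]
tcp_rot: [3.14, 0.009, -3.106]
contact_force: [0.3, 0.5, 0.3]
opening: 20.8
grip_force: 60.0
```

carry_out --moves '[{"linear": [0.257,-0.708,0],"dr": [0,0,0.023],"grip": 0.85},{"linear": [0.257,-0.708,0],"dr": [0,0,0.023],"grip": 0.85},{"linear": [0.257,-0.708,0],"dr": [0,0,0.023],"grip": 0.85}]'

```text
time: 3.98
eef_pos: [584.3, 171.3, 134.1]
tcp_rot: [-3.141, -0.002, 3.139]
contact_force: [0.2, 1.4, -0.7]
opening: 20.6
grip_force: 60.0
```

carry_out --moves '[{"linear": [0.232,-0.717,0],"dr": [0,0,0],"grip": 0.85},{"linear": [0.232,-0.717,0],"dr": [0,0,0],"grip": 0.85},{"linear": [0.232,-0.717,0],"dr": [0,0,0],"grip": 0.85}]'

```text
time: 4.35
eef_pos: [557.2, 86.4, 134.6]
tcp_rot: [3.141, -0.001, 3.139]
contact_force: [-0.0, 1.4, -0.5]
opening: 21.0
grip_force: 60.0
```

carry_out --moves '[{"linear": [0.231,-0.716,0],"dr": [0,0,0],"grip": 0.85},{"linear": [0.231,-0.716,0],"dr": [0,0,0],"grip": 0.85},{"linear": [0.231,-0.716,0],"dr": [0,0,0],"grip": 0.85},{"linear": [0.231,-0.716,0],"dr": [0,0,0],"grip": 0.85}]'

```text
time: 4.85
eef_pos: [530.3, 2.4, 135.0]
tcp_rot: [3.141, 0.0, -3.141]
contact_force: [0.2, -0.5, -0.6]
opening: 20.7
grip_force: 60.0
```

carry_out --moves '[{"linear": [0,0,0.5],"dr": [0,0,0],"grip": 0.85},{"linear": [0,0,0.75],"dr": [0,0,0],"grip": 0.85},{"linear": [0,0,0.841],"dr": [0,0,0],"grip": 0.85},{"linear": [0,0,0.841],"dr": [0,0,0],"grip": 0.85},{"linear": [0,0,0.841],"dr": [0,0,0],"grip": 0.85},{"linear": [0,0,0.841],"dr": [0,0,0],"grip": 0.5},{"linear": [0,0,0.841],"dr": [0,0,0],"grip": 0.5},{"linear": [0,0,0.841],"dr": [0,0,0],"grip": 0.5},{"linear": [0,0,0.4],"dr": [0,0,0],"grip": 0.5},{"linear": [0,0,0],"dr": [0,0,0],"grip": 0.4},{"linear": [0,0,0],"dr": [0,0,0],"grip": 0.3},{"linear": [0,0,0],"dr": [0,0,0],"grip": 0.25}]'

```text
time: 6.35
eef_pos: [529.2, 1.1, 134.6]
tcp_rot: [3.141, -0.001, 3.141]
contact_force: [0.3, 0.0, 0.9]
opening: 64.2
grip_force: 0.0
```

```bash
python3 - <<'E'
from plan import go
from h import *
import json; json.dump([529.6,1,135,1.571],open("cmd.json","w"))
im=imaging.get_image("top"); im2=imaging.get_image("scene")
a=cv2.resize(im[165:265,160:320],None,fx=5,fy=5,interpolation=cv2.INTER_CUBIC)
b=cv2.resize(im2[160:280,230:430],(160,96))
cv2.imwrite("pics/tray1.png",a)
# above the plate: tool y along plate x (angle .346 -> or .346+pi)
go(496.5,225.9,120,0.346);print();go(496.5,225.9,40,0.346)
E
```

```text
[0.138, 0.937, 0.062] 0.78 rows>=7
[0.928, 0.188, 0.063] -0.0 rows>=2

[0.0, 0.0, 0.667] -0.0 rows>=2
```

View pics/tray1.png

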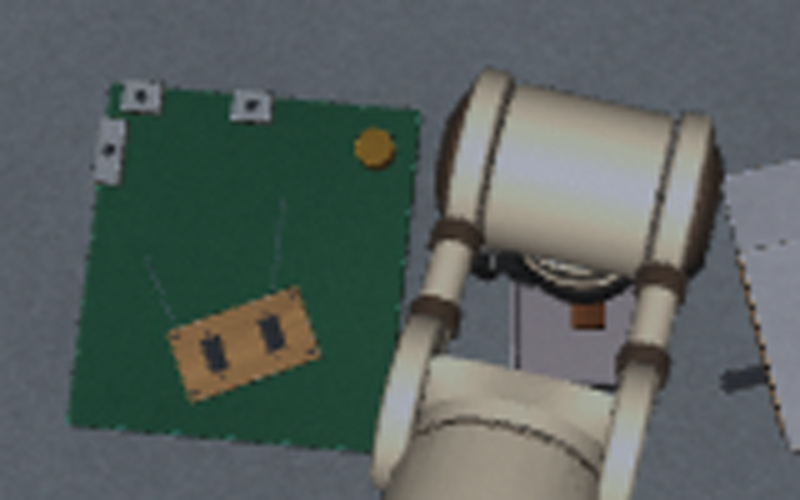

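The offcut lies in the tray at (587,315) and the plate hasn't moved. Going to the plate.

carry_out --moves '[{"linear": [0.138,0.937,0.062],"dr": [0,0,0.78],"grip": 0.25},{"linear": [0.138,0.937,0.062],"dr": [0,0,0.78],"grip": 0.25},{"linear": [0.138,0.937,0.062],"dr": [0,0,0.78],"grip": 0.25},{"linear": [0.138,0.937,0.062],"dr": [0,0,0.78],"grip": 0.25},{"linear": [0.138,0.937,0.062],"dr": [0,0,0.78],"grip": 0.25},{"linear": [0.138,0.937,0.062],"dr": [0,0,0.78],"grip": 0.25},{"linear": [0.138,0.937,0.062],"dr": [0,0,0.78],"grip": 0.25},{"linear": [0.138,0.937,0.062],"dr": [0,0,0.78],"grip": 0.25}]'

```text
time: 7.45
eef_pos: [512.1, 113.4, 126.1]
tcp_rot: [-3.139, -0.001, 1.918]
contact_force: [-1.0, -0.6, -0.4]
opening: 64.2
grip_force: 0.0
```

carry_out --moves '[{"linear": [0.928,0.188,0.063],"dr": [0,0,0],"grip": 0.25},{"linear": [0.928,0.188,0.063],"dr": [0,0,0],"grip": 0.25},{"linear": [0.928,0.188,0.063],"dr": [0,0,0],"grip": 0.25},{"linear": [0.928,0.188,0.063],"dr": [0,0,0],"grip": 0.25}]'

```text
time: 7.95
eef_pos: [496.3, 225.5, 119.4]
tcp_rot: [-3.14, 0.0, 1.918]
contact_force: [-0.3, -1.4, 0.8]
opening: 63.8
grip_force: 0.0
```

carry_out --moves '[{"linear": [0,0,0.4],"dr": [0,0,0],"grip": 0.25},{"linear": [0,0,0.667],"dr": [0,0,0],"grip": 0.25},{"linear": [0,0,0.667],"dr": [0,0,0],"grip": 0.25},{"linear": [0,0,0.667],"dr": [0,0,0],"grip": 0.25}]'

```text
time: 8.45
eef_pos: [497.9, 225.3, 41.3]
tcp_rot: [3.14, 0.0, 1.915]
contact_force: [0.2, -0.3, 0.7]
opening: 64.2
grip_force: 0.0
```

carry_out --moves '[{"linear": [0,0,0.04],"dr": [0,0,0],"grip": 0.25},{"linear": [0,0,0.04],"dr": [0,0,0],"grip": 0.25},{"linear": [0,0,0.06],"dr": [0,0,0],"grip": 0.25},{"linear": [0,0,0.06],"dr": [0,0,0],"grip": 0.25}]'

```text
time: 8.95
eef_pos: [496.5, 225.9, 32.7]
tcp_rot: [-3.141, -0.0, 1.916]
contact_force: [-0.3, -0.1, -0.7]
opening: 64.3
grip_force: 0.0
```

carry_out --moves '[{"linear": [0,0,0.02],"dr": [0,0,0],"grip": 0.33},{"linear": [0,0,0.03],"dr": [0,0,0],"grip": 0.33},{"linear": [0,0,0.03],"dr": [0,0,0],"grip": 0.33},{"linear": [0,0,0.03],"dr": [0,0,0],"grip": 0.33}]'

```text
time: 9.45
eef_pos: [496.7, 225.9, 29.2]
tcp_rot: [3.142, 0.0, 1.916]
contact_force: [0.3, -0.1, -0.0]
opening: 57.4
grip_force: 0.0
```

carry_out --moves '[{"linear": [0,0,0.015],"dr": [0,0,0],"grip": 0.33},{"linear": [0,0,0.015],"dr": [0,0,0],"grip": 0.33}]'

```text
time: 9.7
eef_pos: [496.5, 225.8, 27.1]
tcp_rot: [-3.141, -0.0, 1.916]
contact_force: [-0.4, -0.7, 0.4]
opening: 57.2
grip_force: 0.0
```

carry_out --moves '[{"linear": [0,0,0.01],"dr": [0,0,0],"grip": 0.33},{"linear": [0,0,0.01],"dr": [0,0,0],"grip": 0.33}]'

```text
time: 9.95
eef_pos: [496.7, 225.9, 26.6]
tcp_rot: [-3.142, 0.0, 1.916]
contact_force: [-0.9, -0.1, 4.3]
opening: 57.0
grip_force: 2.4
```

carry_out --moves '[{"linear": [0,0,-0.02],"dr": [0,0,0],"grip": 0.33},{"linear": [0,0,-0.02],"dr": [0,0,0],"grip": 0.5},{"linear": [0,0,-0.02],"dr": [0,0,0],"grip": 0.5},{"linear": [0,0,-0.02],"dr": [0,0,0],"grip": 0.5},{"linear": [0,0,-0.02],"dr": [0,0,0],"grip": 0.5}]'

```text
time: 10.58
eef_pos: [497.2, 226.0, 29.3]
tcp_rot: [3.14, 0.0, 1.916]
contact_force: [-1.2, -0.1, 5.8]
opening: 47.9
grip_force: 61.9
```

```bash
python3 - <<'E'
from plan import go
go(615.6,258,28.6,-0.091,[496.5,225.9,28.6,.346])
E
```

```text
[-0.042, 0.512, -0.0] 0.278 rows>=3
[0.178, 0.482, -0.0] 0.0 rows>=1
```

carry_out --moves '[{"linear": [-0.01,0.12,0],"dr": [0,0,0.07],"grip": 0.5},{"linear": [-0.02,0.25,0],"dr": [0,0,0.14],"grip": 0.5},{"linear": [-0.032,0.38,0],"dr": [0,0,0.21],"grip": 0.5},{"linear": [-0.042,0.512,0],"dr": [0,0,0.278],"grip": 0.5},{"linear": [-0.042,0.512,0],"dr": [0,0,0.278],"grip": 0.5}]'

```text
time: 11.2
eef_pos: [558.0, 242.2, 29.4]
tcp_rot: [3.138, -0.001, 1.48]
contact_force: [2.6, 0.4, 3.7]
opening: 47.7
grip_force: 62.2
```

carry_out --moves '[{"linear": [0.045,0.12,0],"dr": [0,0,0],"grip": 0.5},{"linear": [0.09,0.241,0],"dr": [0,0,0],"grip": 0.5},{"linear": [0.135,0.361,0],"dr": [0,0,0],"grip": 0.5},{"linear": [0.178,0.482,0],"dr": [0,0,0],"grip": 0.5},{"linear": [0.178,0.482,0],"dr": [0,0,0],"grip": 0.5},{"linear": [0.178,0.482,0],"dr": [0,0,0],"grip": 0.5}]'

```text
time: 11.95
eef_pos: [616.3, 258.0, 29.3]
tcp_rot: [3.139, -0.001, 1.48]
contact_force: [2.4, 0.3, 3.9]
opening: 47.4
grip_force: 62.4
```

carry_out --moves '[{"linear": [0,0.02,0],"dr": [0,0,0],"grip": 0.5},{"linear": [0,0.035,0],"dr": [0,0,0],"grip": 0.5},{"linear": [0,0.035,0],"dr": [0,0,0],"grip": 0.5}]'

```text
time: 12.32
eef_pos: [618.5, 257.9, 29.3]
tcp_rot: [-3.139, 0.0, 1.481]
contact_force: [-4.6, 0.6, 11.6]
opening: 47.3
grip_force: 62.9
```

carry_out --moves '[{"linear": [0,0.015,0],"dr": [0,0,0],"grip": 0.5},{"linear": [0,0.015,0],"dr": [0,0,0],"grip": 0.5},{"linear": [0,0.015,0],"dr": [0,0,0],"grip": 0.5}]'

```text
time: 12.7
eef_pos: [620.2, 257.7, 29.3]
tcp_rot: [-3.139, 0.0, 1.481]
contact_force: [-4.5, 0.1, 10.6]
opening: 47.5
grip_force: 62.9
```

carry_out --moves '[{"linear": [0,0.01,0],"dr": [0,0,0],"grip": 0.5},{"linear": [0,0.01,0],"dr": [0,0,0],"grip": 0.5},{"linear": [0,0.01,0],"dr": [0,0,0],"grip": 0.5}]'

```text
time: 13.08
eef_pos: [621.3, 257.6, 29.3]
tcp_rot: [-3.139, 0.0, 1.481]
contact_force: [-4.4, -0.4, 11.5]
opening: 47.9
grip_force: 63.0
```

carry_out --moves '[{"linear": [0,0.012,0],"dr": [0,0,0],"grip": 0.5},{"linear": [0,0.012,0],"dr": [0,0,0],"grip": 0.5},{"linear": [0,0.012,0],"dr": [0,0,0],"grip": 0.5}]'

```text
time: 13.45
eef_pos: [622.6, 257.5, 29.3]
tcp_rot: [-3.139, 0.0, 1.481]
contact_force: [-5.5, 0.6, 11.0]
opening: 47.8
grip_force: 63.1
```

carry_out --moves '[{"linear": [0,0.01,0],"dr": [0,0,0],"grip": 0.5},{"linear": [0,0.01,0],"dr": [0,0,0],"grip": 0.5},{"linear": [0,0.01,0],"dr": [0,0,0],"grip": 0.5}]'

```text
time: 13.82
eef_pos: [622.7, 257.6, 29.3]
tcp_rot: [-3.136, 0.001, 1.481]
contact_force: [-10.5, 0.5, 14.9]
opening: 47.8
grip_force: 63.4
```

carry_out --moves '[{"linear": [0.02,0.005,0],"dr": [0,0,0],"grip": 0.5},{"linear": [0.04,0.005,0],"dr": [0,0,0],"grip": 0.5},{"linear": [0.04,0.005,0],"dr": [0,0,0],"grip": 0.5}]'

```text
time: 14.2
eef_pos: [622.9, 258.8, 29.3]
tcp_rot: [-3.133, 0.007, 1.481]
contact_force: [-15.3, -10.5, 21.5]
opening: 47.7
grip_force: 64.0
```

carry_out --moves '[{"linear": [0.015,0,0],"dr": [0,0,0],"grip": 0.5},{"linear": [0.015,0,0],"dr": [0,0,0],"grip": 0.5},{"linear": [0.015,0,0],"dr": [0,0,0],"grip": 0.5}]'

```text
time: 14.58
eef_pos: [623.0, 260.2, 29.3]
tcp_rot: [-3.133, 0.008, 1.481]
contact_force: [-15.1, -13.1, 20.7]
opening: 47.7
grip_force: 64.1
```

carry_out --moves '[{"linear": [0.015,0,0],"dr": [0,0,0],"grip": 0.5},{"linear": [0.015,0,0],"dr": [0,0,0],"grip": 0.5},{"linear": [0.015,0,0],"dr": [0,0,0],"grip": 0.5}]'

```text
time: 14.95
eef_pos: [623.2, 262.0, 29.3]
tcp_rot: [-3.133, 0.008, 1.481]
contact_force: [-14.7, -13.6, 21.6]
opening: 47.8
grip_force: 64.1
```

carry_out --moves '[{"linear": [0.012,0,0],"dr": [0,0,0],"grip": 0.5},{"linear": [0.012,0,0],"dr": [0,0,0],"grip": 0.5},{"linear": [0.012,0,0],"dr": [0,0,0],"grip": 0.5}]'

```text
time: 15.32
eef_pos: [623.3, 263.1, 29.3]
tcp_rot: [-3.132, 0.008, 1.481]
contact_force: [-15.3, -14.5, 22.2]
opening: 47.5
grip_force: 64.1
```

carry_out --moves '[{"linear": [0.012,0,0],"dr": [0,0,0],"grip": 0.5},{"linear": [0.012,0,0],"dr": [0,0,0],"grip": 0.5},{"linear": [0.012,0,0],"dr": [0,0,0],"grip": 0.5}]'

```text
time: 15.7
eef_pos: [623.3, 263.2, 29.3]
tcp_rot: [-3.132, 0.011, 1.481]
contact_force: [-16.8, -19.0, 22.8]
opening: 47.8
grip_force: 64.3
```

```bash
python3 - <<'E'
from h import *
im=imaging.get_image("top"); im2=imaging.get_image("scene")
a=cv2.resize(im[170:250,165:235],None,fx=5,fy=6,interpolation=cv2.INTER_CUBIC)[:480]
b=cv2.resize(im2[180:276,320:420],None,fx=4.4,fy=5,interpolation=cv2.INTER_CUBIC)
cv2.imwrite("pics/c1.png",np.hstack([a[:480],b[:480]]));print(a.shape,b.shape)
E
```

```text
(480, 350, 3) (480, 440, 3)
```

View pics/c1.png

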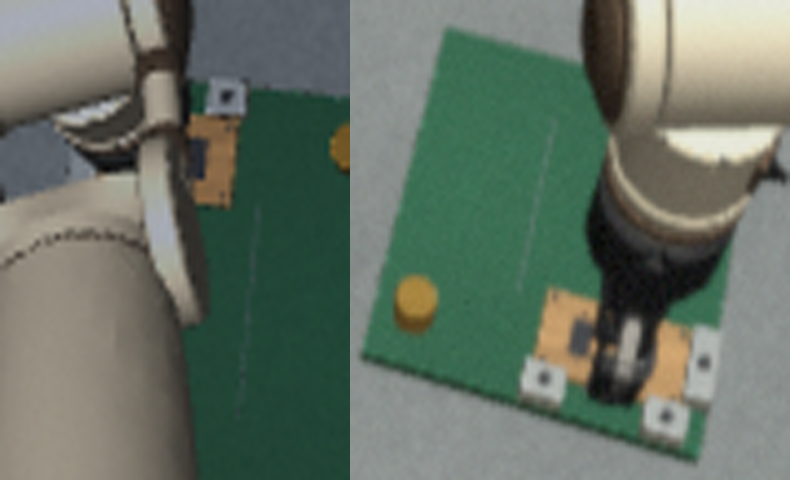

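The scene view shows the plate against both +x bars (543,378 and 665,417) and the +y bar (702,362). I'll ease the load and release.

carry_out --moves '[{"linear": [-0.025,-0.012,0],"dr": [0,0,0],"grip": 0.5},{"linear": [-0.025,-0.012,0],"dr": [0,0,0],"grip": 0.5}]'

```text
time: 16.05
eef_pos: [623.2, 262.9, 29.3]
tcp_rot: [-3.137, 0.005, 1.48]
contact_force: [-8.8, -9.5, 16.3]
opening: 47.4
grip_force: 63.5
```

carry_out --moves '[{"linear": [0,0,0],"dr": [0,0,0],"grip": 0.3},{"linear": [0,0,0],"dr": [0,0,0],"grip": 0.3},{"linear": [0,0,0],"dr": [0,0,0],"grip": 0.3},{"linear": [0,0,0],"dr": [0,0,0],"grip": 0.3}]'

```text
time: 16.55
eef_pos: [625.1, 265.5, 28.2]
tcp_rot: [-3.141, 0.0, 1.48]
contact_force: [0.4, 0.4, 0.9]
opening: 59.8
grip_force: 0.0
```

carry_out --moves '[{"linear": [0,0,-0.3],"dr": [0,0,0],"grip": 0.3},{"linear": [0,0,-0.7],"dr": [0,0,0],"grip": 0.3},{"linear": [0,-0.5,-0.95],"dr": [0,0,0],"grip": 0.3},{"linear": [0,-0.95,-0.95],"dr": [0,0,0],"grip": 0.3},{"linear": [0,-0.95,-0.95],"dr": [0,0,0],"grip": 0.3}]'

```text
time: 17.18
eef_pos: [506.4, 276.0, 140.6]
tcp_rot: [-3.136, 0.002, 1.482]
contact_force: [0.6, 0.0, -0.6]
opening: 59.8
grip_force: 0.0
```

carry_out --moves '[{"linear": [-0.9,-0.5,0],"dr": [0,0,0],"grip": 0.3},{"linear": [-0.9,-0.5,0],"dr": [0,0,0],"grip": 0.3},{"linear": [-0.9,-0.5,0],"dr": [0,0,0],"grip": 0.3}]'

```text
time: 17.55
eef_pos: [439.9, 171.4, 141.2]
tcp_rot: [-3.138, 0.001, 1.476]
contact_force: [0.7, 0.0, 0.8]
opening: 60.0
grip_force: 0.0
```

```bash
python3 - <<'E'
from h import *
im=imaging.get_image("top"); im2=imaging.get_image("scene")
cv2.imwrite("pics/c2t.png",im);cv2.imwrite("pics/c2s.png",im2)
a=cv2.resize(im[176:226,168:228],None,fx=6.5,fy=10,interpolation=cv2.INTER_CUBIC)
a=cv2.resize(im[176:226,172:222],None,fx=8,fy=8,interpolation=cv2.INTER_CUBIC)
b=cv2.resize(im2[225:275,355:410],(400*55//55,364),interpolation=cv2.INTER_CUBIC)
b=np.vstack([b,np.zeros((36,400,3),np.uint8)])
cv2.imwrite("pics/c2.png",np.hstack([a,b]))
E
```

```text
(no output)
```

View pics/c2.png

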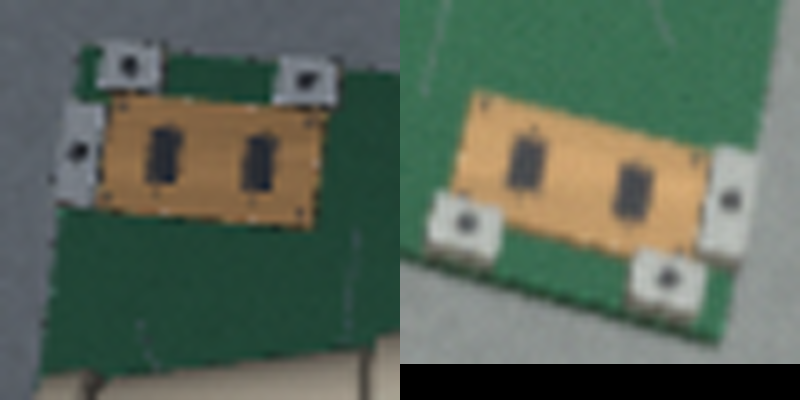

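The plate lies against all three bars, with its corners at (110,95), (326,112), (313,229) and (97,210) in the left crop. I'll check this numerically and refine the wing seat.

```bash
python3 - <<'E'
from h import *
from plan import go
C=lambda P:uncrop(P,172,176,8)
print("plate",fit("top",rect(50,90,18),C([(110,95),(326,112),(313,229),(97,210)]),[620,260,0]))
s=[p2w("top",*q,27) for q in C([(129,66),(306,81),(78,152)])]
print(np.round(s,1))
# board from screws
bm=[[105,80,27],[105,6,27],[67,96.5,27]]
f,r=fit("top",bm,C([(129,66),(306,81),(78,152)]),[548,227,0]);print("board",f,r)
c,sn=np.cos(f[2]),np.sin(f[2]);print("home",f[0]+c*70-sn*43,f[1]+sn*70+c*43)
im=cv2.imread("pics/c2s.png")
cv2.imwrite("pics/ws.png",cv2.resize(im[165:235,165:265],(800,560),interpolation=cv2.INTER_CUBIC))
print(env.sense()["eef_pos"])
E
```

```text
plate (array([ 6.22312076e+02,  2.63787305e+02, -8.93867319e-02]), np.float64(0.188772240309504))
[[661.1 297.4  27. ]
 [654.2 223.6  27. ]
 [624.9 317.5  27. ]]
board [ 5.49091309e+02  2.27625458e+02 -9.41709425e-02] 0.027652702215931413
home 622.8245205390829 263.85270640910096
[443.57472769 173.46782687 143.22166421]
```

View pics/ws.png

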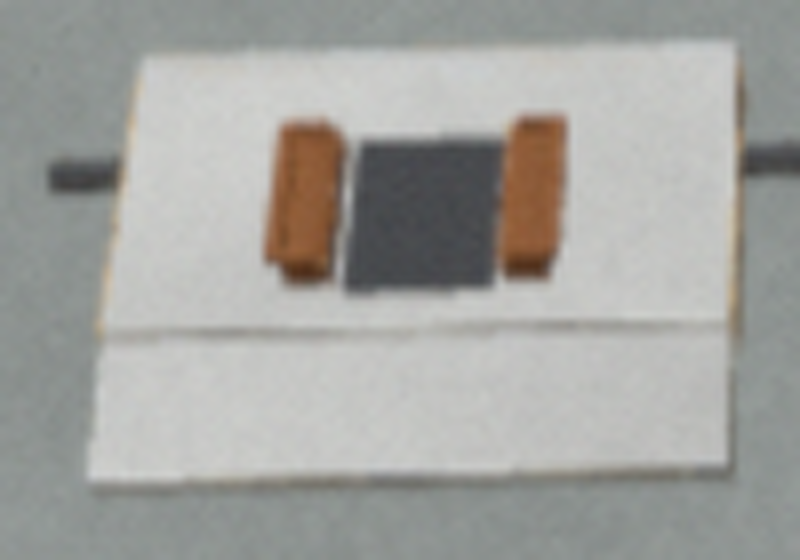

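```bash
cat > sil.py <<'E'
from h import *
from scipy.optimize import minimize
def boxpts(x0,x1,y0,y1,z0,z1): return [[x,y,z] for x in(x0,x1) for y in(y0,y1) for z in(z0,z1)]
def soft(im):
    f=im.astype(float); return (f[...,2]-f[...,0])/(f.sum(2)+1e-6)
def fitsil(n,im,boxes,x0,pad=6,k=8):
    s=soft(im)
    def hulls(p):
        c,sn=np.cos(p[2]),np.sin(p[2])
        return [np.array([w2p(n,[p[0]+c*m[0]-sn*m[1],p[1]+sn*m[0]+c*m[1],m[2]]) for m in b]) for b in boxes]
    H=np.vstack(hulls(x0)); u0,v0=np.floor(H.min(0)).astype(int)-pad; u1,v1=np.ceil(H.max(0)).astype(int)+pad
    S=s[v0:v1,u0:u1]
    def ren(p):
        M=np.zeros((S.shape[0]*k,S.shape[1]*k),np.uint8)
        for h in hulls(p):
            q=cv2.convexHull(((h-[u0,v0]+.5)*k*16-8).astype(np.int32)); cv2.fillConvexPoly(M,q,255,shift=4)
        m=cv2.resize(M,(S.shape[1],S.shape[0]),interpolation=cv2.INTER_AREA)/255.
        return cv2.GaussianBlur(m,(0,0),.5)
    def cost(p):
        m=ren(p).ravel(); return -np.corrcoef(m,S.ravel())[0,1]
    r=minimize(cost,x0,method="Nelder-Mead",options=dict(initial_simplex=np.array(x0)+np.array([[0,0,0],[6,0,0],[0,6,0],[0,0,.08]]),xatol=.02,fatol=1e-6,maxiter=400))
    return r.x.round(3),round(-r.fun,4)
E
python3 - <<'E'
from sil import *
for n,f in(("top","c2t"),("scene","c2s")):
    im=cv2.imread(f"pics/{f}.png")
    print(n,"plate",fitsil(n,im,[boxpts(-25,25,-45,45,12,18)],[622.5,263.5,-.09],pad=4))
    for w in(49,51):
        for zt in(38,42):
            try: print(n,"wing",w,zt,fitsil(n,im if n=="scene" else cv2.imread("pics/top0.png"),[boxpts(-31,31,31,w,24,zt),boxpts(-31,31,-w,-31,24,zt)],[530,-222,.225]))
            except Exception as e: print(e)
E
```

```text
top plate (array([ 6.23478e+02,  2.64084e+02, -9.70000e-02]), np.float64(0.9016))
top wing 49 38 (array([ 5.32426e+02, -2.23099e+02,  2.28000e-01]), np.float64(0.9359))
time passes only in moves, steps and waits
top wing 51 38 (array([ 5.31999e+02, -2.23436e+02,  2.27000e-01]), np.float64(0.9726))
top wing 51 42 (array([ 5.31961e+02, -2.23136e+02,  2.31000e-01]), np.float64(0.973))Traceback (most recent call last):
  File "<stdin>", line 4, in <module>
  File "sil.py", line 21, in fitsil
    r=minimize(cost,x0,method="Nelder-Mead",options=dict(initial_simplex=np.array(x0)+np.array([[0,0,0],[6,0,0],[0,6,0],[0,0,.08]]),xatol=.02,fatol=1e-6,maxiter=400))
    res = _minimize_neldermead(fun, x0, args, callback, bounds=bounds,
                               **options)
    fxr = func(xr)
    fx = function(np.copy(x), *(wrapper_args + args))
  File "sil.py", line 20, in cost
    m=ren(p).ravel(); return -np.corrcoef(m,S.ravel())[0,1]
      ~~~^^^
  File "sil.py", line 15, in ren
    for h in hulls(p):
             ~~~~~^^^
  File "sil.py", line 10, in hulls
    return [np.array([w2p(n,[p[0]+c*m[0]-sn*m[1],p[1]+sn*m[0]+c*m[1],m[2]]) for m in b]) for b in boxes]
                      ~~~^^^^^^^^^^^^^^^^^^^^^^^^^^^^^^^^^^^^^^^^^^^^^^^^^^
  File "h.py", line 9, in w2p
    K,T,_=cam(n); q=T[:3,:3].T@(np.array(P,float)-T[:3,3]); q=K@[q[0],-q[1],-q[2]]; return q[:2]/q[2]
          ~~~^^^
  File "h.py", line 4, in cam
    c=imaging.camera_info(n); return np.array(c["intrinsics"],float),np.array(c["T"],float),c
ValueError: time passes only in moves, steps and waits
```

```bash
sed -i 's/^def cam(n):/import functools\n@functools.lru_cache(None)\ndef cam(n):/' h.py
python3 - <<'E'
from sil import *
n="scene"; im=cv2.imread("pics/c2s.png")
print(n,"plate",fitsil(n,im,[boxpts(-25,25,-45,45,12,18)],[622.5,263.5,-.09],pad=4))
for w,zt in((51,38),(51,42)):
    print(n,"wing",w,zt,fitsil(n,im,[boxpts(-31,31,31,w,24,zt),boxpts(-31,31,-w,-31,24,zt)],[530,-222,.225]))
E
```

```text
scene plate (array([ 6.23392e+02,  2.66559e+02, -9.00000e-02]), np.float64(0.9051))
scene wing 51 38 (array([ 5.29377e+02, -2.22243e+02,  2.31000e-01]), np.float64(0.9668))
scene wing 51 42 (array([ 5.30366e+02, -2.21519e+02,  2.26000e-01]), np.float64(0.9546))
```

```bash
python3 - <<'E'
from plan import go
go(623.2,263,110,-.091,[442.2,173.6,142.6,-.091]);print()
go(623.2,263,28.6,-.091);print()
go(623.2,263,140,-.091);print("to wing")
go(531,-223,140,.228);print()
go(531,-223,70,.228)
E
```

```text
[0.439, 0.717, 0.136] -0.0 rows>=2
[0.44, 0.717, 0.136] -0.0 rows>=2

[-0.0, 0.0, 0.678] -0.0 rows>=2

[-0.0, 0.0, -0.928] -0.0 rows>=2
to wing
[-0.821, -0.079, -0.0] -0.203 rows>=2
[-0.754, -0.333, -0.0] -0.0 rows>=2
[-0.754, -0.333, -0.0] -0.0 rows>=2
[-0.755, -0.332, -0.0] -0.0 rows>=2
[-0.754, -0.333, -0.0] -0.0 rows>=2

[-0.0, 0.0, 0.583] -0.0 rows>=2
```

carry_out --moves '[{"linear": [0.439,0.717,0.136],"dr": [0,0,0],"grip": 0.27},{"linear": [0.439,0.717,0.136],"dr": [0,0,0],"grip": 0.27},{"linear": [0.439,0.717,0.136],"dr": [0,0,0],"grip": 0.27}]'

```text
time: 18.02
eef_pos: [535.9, 220.1, 125.8]
tcp_rot: [3.14, -0.001, 1.481]
contact_force: [-0.7, -0.2, 0.5]
opening: 62.5
grip_force: 0.0
```

carry_out --moves '[{"linear": [0.44,0.717,0.136],"dr": [0,0,0],"grip": 0.27},{"linear": [0.44,0.717,0.136],"dr": [0,0,0],"grip": 0.27},{"linear": [0.44,0.717,0.136],"dr": [0,0,0],"grip": 0.27},{"linear": [0.44,0.717,0.136],"dr": [0,0,0],"grip": 0.27},{"linear": [0.44,0.717,0.136],"dr": [0,0,0],"grip": 0.27}]'

```text
time: 18.65
eef_pos: [622.8, 263.0, 110.6]
tcp_rot: [3.141, -0.0, 1.48]
contact_force: [0.3, -0.6, -0.8]
opening: 62.3
grip_force: 0.0
```

carry_out --moves '[{"linear": [0,0,0.3],"dr": [0,0,0],"grip": 0.27},{"linear": [0,0,0.55],"dr": [0,0,0],"grip": 0.27},{"linear": [0,0,0.678],"dr": [0,0,0],"grip": 0.3},{"linear": [0,0,0.678],"dr": [0,0,0],"grip": 0.3},{"linear": [0,0,0.678],"dr": [0,0,0],"grip": 0.3}]'

```text
time: 19.27
eef_pos: [624.1, 263.2, 30.1]
tcp_rot: [3.14, -0.001, 1.479]
contact_force: [1.1, -0.4, -0.3]
opening: 59.6
grip_force: 0.0
```

Now close, then lift straight up.

carry_out --moves '[{"linear": [0,0,0],"dr": [0,0,0],"grip": 0.5},{"linear": [0,0,0],"dr": [0,0,0],"grip": 0.5},{"linear": [0,0,0],"dr": [0,0,0],"grip": 0.5},{"linear": [0,0,0],"dr": [0,0,0],"grip": 0.5}]'

```text
time: 19.77
eef_pos: [623.1, 263.3, 30.4]
tcp_rot: [-3.141, -0.0, 1.48]
contact_force: [-5.6, -0.2, 7.4]
opening: 47.5
grip_force: 60.7
```

carry_out --moves '[{"linear": [0,0,-0.1],"dr": [0,0,0],"grip": 0.5},{"linear": [0,0,-0.3],"dr": [0,0,0],"grip": 0.5},{"linear": [0,0,-0.6],"dr": [0,0,0],"grip": 0.5},{"linear": [0,0,-0.928],"dr": [0,0,0],"grip": 0.5},{"linear": [0,0,-0.928],"dr": [0,0,0],"grip": 0.5},{"linear": [0,0,-0.928],"dr": [0,0,0],"grip": 0.5}]'

```text
time: 20.52
eef_pos: [623.1, 262.9, 139.9]
tcp_rot: [-3.142, 0.0, 1.479]
contact_force: [-0.3, -0.5, -0.3]
opening: 47.6
grip_force: 61.7
```

carry_out --moves '[{"linear": [-0.4,-0.04,0],"dr": [0,0,-0.1],"grip": 0.5},{"linear": [-0.821,-0.079,0],"dr": [0,0,-0.203],"grip": 0.5},{"linear": [-0.821,-0.079,0],"dr": [0,0,-0.203],"grip": 0.5},{"linear": [-0.821,-0.079,0],"dr": [0,0,-0.203],"grip": 0.5}]'

```text
time: 21.02
eef_pos: [604.2, 165.8, 138.7]
tcp_rot: [-3.14, -0.001, 1.797]
contact_force: [0.5, 0.2, -0.5]
opening: 47.6
grip_force: 61.8
```

carry_out --moves '[{"linear": [-0.38,-0.166,0],"dr": [0,0,0],"grip": 0.5},{"linear": [-0.754,-0.333,0],"dr": [0,0,0],"grip": 0.5},{"linear": [-0.754,-0.333,0],"dr": [0,0,0],"grip": 0.5}]'

```text
time: 21.4
eef_pos: [586.0, 67.1, 139.3]
tcp_rot: [-3.141, 0.0, 1.795]
contact_force: [0.7, 0.0, -0.0]
opening: 47.1
grip_force: 61.8
```

carry_out --moves '[{"linear": [-0.38,-0.166,0],"dr": [0,0,0],"grip": 0.5},{"linear": [-0.754,-0.333,0],"dr": [0,0,0],"grip": 0.5},{"linear": [-0.754,-0.333,0],"dr": [0,0,0],"grip": 0.5}]'

```text
time: 21.78
eef_pos: [567.9, -29.7, 139.7]
tcp_rot: [-3.141, 0.0, 1.796]
contact_force: [1.2, 0.1, -0.6]
opening: 47.3
grip_force: 61.8
```

carry_out --moves '[{"linear": [-0.38,-0.166,0],"dr": [0,0,0],"grip": 0.5},{"linear": [-0.755,-0.332,0],"dr": [0,0,0],"grip": 0.5},{"linear": [-0.755,-0.332,0],"dr": [0,0,0],"grip": 0.5}]'

```text
time: 22.15
eef_pos: [549.9, -126.7, 139.9]
tcp_rot: [3.141, 0.0, 1.796]
contact_force: [0.0, 0.4, -0.4]
opening: 47.7
grip_force: 61.9
```

carry_out --moves '[{"linear": [-0.38,-0.166,0],"dr": [0,0,0],"grip": 0.5},{"linear": [-0.754,-0.333,0],"dr": [0,0,0],"grip": 0.5},{"linear": [-0.754,-0.333,0],"dr": [0,0,0],"grip": 0.5},{"linear": [-0.754,-0.333,0],"dr": [0,0,0],"grip": 0.5},{"linear": [-0.754,-0.333,0],"dr": [0,0,0],"grip": 0.5}]'

```text
time: 22.78
eef_pos: [531.5, -220.9, 139.7]
tcp_rot: [-3.141, -0.001, 1.801]
contact_force: [-0.8, 0.4, -0.4]
opening: 47.6
grip_force: 61.9
```

carry_out --moves '[{"linear": [0,0,0.3],"dr": [0,0,0],"grip": 0.5},{"linear": [0,0,0.583],"dr": [0,0,0],"grip": 0.5},{"linear": [0,0,0.583],"dr": [0,0,0],"grip": 0.5},{"linear": [0,0,0.583],"dr": [0,0,0],"grip": 0.5}]'

```text
time: 23.28
eef_pos: [531.9, -222.8, 71.3]
tcp_rot: [3.14, 0.001, 1.799]
contact_force: [1.0, 0.1, 0.5]
opening: 47.6
grip_force: 61.9
```

```bash
python3 - <<'E'
from h import *
im=imaging.get_image("scene"); cv2.imwrite("pics/w1s.png",im)
b=cv2.resize(im[165:235,165:265],(800,560),interpolation=cv2.INTER_CUBIC)
cv2.imwrite("pics/w1.png",b)
E
```

```text
(no output)
```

View pics/w1.png

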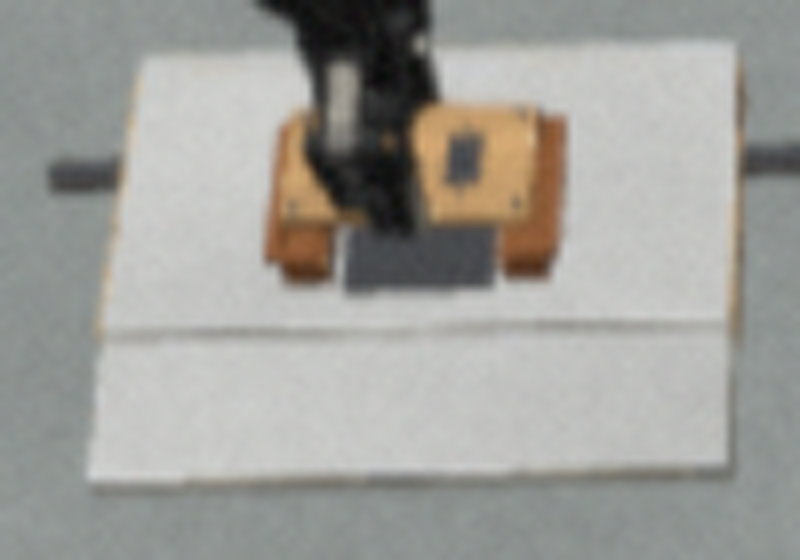

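The scene view shows the plate held over the bearers, with top-face corners at (527,218), (281,221) and (538,107). I'll compare it with the bearers in the same camera.

```bash
python3 - <<'E'
from h import *
C=lambda P:uncrop(P,165,165,8)
m=rect(50,90,59); m=[m[0],m[1],m[3-0-0]] # +x+y,+x-y,-x+y
m=[rect(50,90,59)[i] for i in(0,1,3)]
print("plate(scene)",fit("scene",m,C([(527,218),(281,221),(538,107)]),[531,-222,.228]))
for w,z in((102,38),(102,42),(98,42)):
    R=rect(62,w,z); print("bearers outer",w,z,fit("scene",R,C([(551,262),(267,262),(281,123),(567,117)]),[531,-222,.228]))
R=rect(62,62,38); print("bearers inner",fit("scene",R,C([(500,262),(329,265),(342,133),(510,122)]),[531,-222,.228]))
print(env.sense()["eef_pos"])
E
```

```text
plate(scene) (array([ 5.33183727e+02, -2.19165860e+02,  2.12749645e-01]), np.float64(0.3653512299353565))
bearers outer 102 38 (array([ 5.30609294e+02, -2.21086455e+02,  2.15306656e-01]), np.float64(0.8562178622130716))
bearers outer 102 42 (array([ 5.33194250e+02, -2.19588252e+02,  2.15053399e-01]), np.float64(0.792007590285067))
bearers outer 98 42 (array([ 5.33257948e+02, -2.19564535e+02,  2.18671507e-01]), np.float64(1.464383500988788))
bearers inner (array([ 5.32195116e+02, -2.19138889e+02,  2.41434278e-01]), np.float64(0.40953906838424814))
[ 532.21578304 -223.24374187   71.82795868]
```

```bash
python3 - <<'E'
from plan import go
go(531,-223.7,63,.228)
E
```

```text
[-0.006, -0.001, 0.058] -0.0 rows>=1
```

carry_out --moves '[{"linear": [-0.006,-0.001,0.058],"dr": [0,0,0],"grip": 0.5},{"linear": [-0.006,-0.001,0.058],"dr": [0,0,0],"grip": 0.5},{"linear": [-0.006,-0.001,0.058],"dr": [0,0,0],"grip": 0.5},{"linear": [-0.006,-0.001,0.058],"dr": [0,0,0],"grip": 0.5}]'

```text
time: 23.82
eef_pos: [531.0, -223.8, 63.2]
tcp_rot: [3.141, 0.0, 1.798]
contact_force: [-0.4, -0.2, -0.6]
opening: 47.5
grip_force: 61.9
```

carry_out --moves '[{"linear": [0,0,0.02],"dr": [0,0,0],"grip": 0.5},{"linear": [0,0,0.03],"dr": [0,0,0],"grip": 0.5},{"linear": [0,0,0.03],"dr": [0,0,0],"grip": 0.5}]'

```text
time: 24.2
eef_pos: [530.8, -223.6, 59.1]
tcp_rot: [-3.141, -0.0, 1.798]
contact_force: [-0.8, -0.0, 0.2]
opening: 47.5
grip_force: 61.9
```

carry_out --moves '[{"linear": [0,0,0.015],"dr": [0,0,0],"grip": 0.5},{"linear": [0,0,0.015],"dr": [0,0,0],"grip": 0.5},{"linear": [0,0,0.015],"dr": [0,0,0],"grip": 0.5}]'

```text
time: 24.58
eef_pos: [531.0, -223.7, 57.6]
tcp_rot: [-3.142, 0.0, 1.798]
contact_force: [0.1, 0.0, -0.6]
opening: 47.7
grip_force: 61.9
```

carry_out --moves '[{"linear": [0,0,0.01],"dr": [0,0,0],"grip": 0.5},{"linear": [0,0,0.01],"dr": [0,0,0],"grip": 0.5}]'

```text
time: 24.82
eef_pos: [531.1, -223.8, 56.5]
tcp_rot: [3.141, 0.0, 1.798]
contact_force: [0.7, -0.1, -1.1]
opening: 47.4
grip_force: 62.0
```

carry_out --moves '[{"linear": [0,0,0.005],"dr": [0,0,0],"grip": 0.5},{"linear": [0,0,0.005],"dr": [0,0,0],"grip": 0.5}]'

```text
time: 25.08
eef_pos: [531.1, -223.8, 56.4]
tcp_rot: [3.141, 0.0, 1.798]
contact_force: [-2.3, 0.9, 4.0]
opening: 47.6
grip_force: 62.6
```

Contact came at exactly the seat height. Release and retreat.

carry_out --moves '[{"linear": [0,0,0],"dr": [0,0,0],"grip": 0.3},{"linear": [0,0,0],"dr": [0,0,0],"grip": 0.25},{"linear": [0,0,0],"dr": [0,0,0],"grip": 0.25},{"linear": [0,0,0],"dr": [0,0,0],"grip": 0.25},{"linear": [0,0,-0.2],"dr": [0,0,0],"grip": 0.25},{"linear": [0,0,-0.6],"dr": [0,0,0],"grip": 0.25},{"linear": [0,0,-0.95],"dr": [0,0,0],"grip": 0.25},{"linear": [0,0,-0.95],"dr": [0,0,0],"grip": 0.25}]'

```text
time: 26.08
eef_pos: [533.3, -225.3, 174.3]
tcp_rot: [3.136, 0.007, 1.798]
contact_force: [0.3, -0.8, -0.2]
opening: 63.9
grip_force: 0.0
```

carry_out --moves '[{"linear": [0.8,-0.9,-0.1],"dr": [0,0,0],"grip": 0.25},{"linear": [0.8,-0.9,-0.1],"dr": [0,0,0],"grip": 0.25},{"linear": [0.8,-0.9,-0.1],"dr": [0,0,0],"grip": 0.25},{"linear": [0.8,-0.9,-0.1],"dr": [0,0,0],"grip": 0.25},{"linear": [0.8,-0.9,-0.1],"dr": [0,0,0],"grip": 0.25}]'

```text
time: 26.7
eef_pos: [404.6, -154.9, 181.6]
tcp_rot: [3.141, 0.0, 1.798]
contact_force: [0.4, -0.0, 0.6]
opening: 63.8
grip_force: 0.0
```

```bash
python3 - <<'E'
from h import *
a=imaging.get_image("top"); b=imaging.get_image("scene")
cv2.imwrite("pics/ft.png",a)
A=cv2.resize(a[175:260,250:350],(400,340),interpolation=cv2.INTER_CUBIC)
B=cv2.resize(b[165:235,165:265],(400,280),interpolation=cv2.INTER_CUBIC)
B=np.vstack([B,np.zeros((60,400,3),np.uint8)])
cv2.imwrite("pics/fin.png",np.hstack([A,B]))
E
```

```text
(no output)
```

View pics/fin.png

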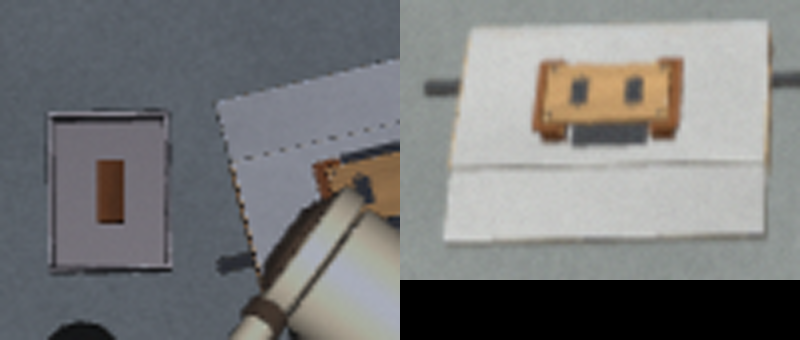

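The offcut lies in the tray at (110,190). The plate lies flat between the bearers' lips, centred near (608,92), and the arm is clear. Handing in.

```bash
python3 -c "
from bench import env
print(env.sign_off())"
```

```text
the job is handed in; nothing more can be done
None
```

The job is handed in at about 27 s: the offcut is in the tray, and the plate was squared in the corner, regripped and laid flat between the bearers' lips; sign-off returned no verdict, but the last pictures show both in place.

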